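# Put the bell electromagnet away in its case

## Task

The bell lesson is over: put the electromagnet away. Slide it along the T-track to the track's open end and lift it off, stand it gently on its foot in the open bakelite case, then put the lid on the case and press it down until both spring clips have snapped over it. Leave the bell unit, the battery case and the loose brass dome where they stand.

Things in the scene. Friction and masses are not known exactly. Their poses are not given: they have to be found in the camera images.
- bench: Fixed bell bench: varnished board 290 x 84 x 12 mm with a straight aluminium T-track 42 mm wide on it. Origin: underside of the board, on the track's centre line; x runs along the track towards its open end, z up. Track from x = -90 mm (closed by a steel bracket 70 mm high; a brass gong behind it, top 93 mm) to x = +130 mm (open, flush with the board's end). Track top 27.5 mm up.
- track_open (a point): Middle of the track's open end, on the track's floor: 130 mm along x from the bench origin, 16 mm up; axes as the bench. Inside, the track is 33 mm wide and 7.5 mm high under two lips 4 mm thick, with a 14 mm slot between them. The electromagnet's foot must be wholly past this end (its origin over 24 mm beyond) before it can be lifted.
- magnet: Electromagnet on a T-footed rider, 0.25 to 0.43 kg, captive in the track at the start, foot flat on its floor and free to slide. Origin: centre of the foot's underside; z up, x along the iron core (and then the track). Steel foot 48 (x) x 30 x 6 mm, neck 10 mm wide (y), steel saddle 48 x 30 mm from 13 to 21 mm up, coil above. 64 mm long over the core's ends, 62 mm high over two brass terminals.
- coil_mid (a point): Middle of the electromagnet's coil, 39 mm above the foot's underside; axes as the magnet. Brown winding 40 (x) x 32 (y) x 32 mm between two square black flanges 4 x 36 x 36 mm; the place to grip is across the winding's sides, 32 mm along y.
- case: Open bakelite storage case, empty, fixed: outside 150 (x) x 106 (y) x 70 mm high, walls and floor 5 mm (inside 140 x 96 mm, 65 mm deep). Origin: centre of its underside, z up. Outside the middle of each end (+x, -x) stands a sprung steel strip clip 24 mm wide, 86 mm high; its bent nose, 76 mm up, overhangs the end wall by 3 mm (not the opening) and yields outwards.
- lid: The case's loose bakelite lid, 0.15 kg, right way up on the shelf. Origin: centre of its underside, z up, x along its length; fits either way round. Plate 150 (x) x 106 (y) mm from 6 to 10 mm up, panel 124 x 82 mm on it up to 13 mm. Under the plate a rounded bead 6 mm deep goes inside the case's walls with 1.5 mm to spare all round. On, the plate lies on the rim: origin 64 mm above the case's.
- lid_rib (a point): Middle of the lid's grip rib, 24 mm above the lid's origin; axes as the lid. The rib is 80 (x) x 14 (y) mm and stands from 13 to 35 mm up. Put on the case, the lid first rests on the clips' sloping tops, about 11 mm above its final place; pressing straight down at the middle with 10 to 18 N spreads the clips until they snap in over the plate's ends.
- clip_a (a joint): Clip at the case's +x end, lean outwards in rad: 0 at rest, 0.06 to 0.09 while the lid's edge passes, nearly 0 again once snapped over the lid.
- clip_b (a joint): Clip at the case's -x end, likewise.
- bell_unit: Bystander: grey steel bell unit 116 x 156 x 83 mm with a red push button on top, loose. Origin: centre of its underside.
- battery: Bystander: closed bakelite battery case 74 x 124 x 86 mm with two brass terminals on top, loose. Origin: centre of its underside.
- dome: Bystander: spare brass gong dome, 70 mm across and 33 mm high, lying mouth down, loose. Origin: centre of its underside.
Mind the look-alikes: they are no part of the job. There is more than one size of the magnet; the one meant has the size given above.

How it is judged:
On the way, in this order (a step that is already met when the one before it is completed fails the run):
1. the electromagnet has been slid out of the track's open end, still at the track's height (x of magnet in the frame of bench between 0.135 and 0.2 m and y of magnet in the frame of bench between -0.008 and 0.008 m and z of magnet in the frame of bench below 0.026 m).
2. the electromagnet stands upright on its foot on the floor of the case, let go and at rest (x of magnet in the frame of case between -0.056 and 0.056 m and y of magnet in the frame of case between -0.034 and 0.034 m and z of magnet in the frame of case below 0.008 m and angle between magnet's own z axis and vertical below 0.1 rad and linear speed of magnet below 0.02 m/s and contact force between the fingers and magnet below 0.2 N), for 0.2 s.
At the end, for the whole second after the job is handed in: The electromagnet stands upright (within 6 degrees) on the floor of the case, at rest; the lid lies level on the case's rim (origin within 2.5 mm of its seated height, within 4 mm and 3.4 degrees of the case's centre and direction), at rest, with both clips snapped in over its ends (x of magnet in the frame of case between -0.056 and 0.056 m and y of magnet in the frame of case between -0.034 and 0.034 m and z of magnet in the frame of case below 0.008 m and angle between magnet's own z axis and vertical below 0.1 rad and linear speed of each of magnet, lid below 0.02 m/s and z of lid in the frame of case between 0.06 and 0.0665 m and horizontal distance between lid and case below 0.004 m and angle between the x axis of lid and the x axis of case, either way round below 0.06 rad and angle between lid's own z axis and vertical below 0.03 rad and value of joint each of clip_a, clip_b below 0.04 rad); the robot touches nothing.
It fails at once if the bell unit was disturbed (moved over 15 mm) (distance of bell_unit from where it was at the start of the episode above 0.015 m).
It fails at once if the battery case was disturbed (moved over 15 mm) (distance of battery from where it was at the start of the episode above 0.015 m).
It fails at once if the brass dome was disturbed (moved over 15 mm) (distance of dome from where it was at the start of the episode above 0.015 m).
It fails at once if the electromagnet was dropped or slammed into the case (faster than 0.6 m/s inside it) (horizontal distance between magnet and case below 0.05 m and z of magnet in the frame of case below 0.06 m and linear speed of magnet above 0.6 m/s).
It also fails if it takes over 66 s, if anything falls off the work surface, if the arm or the gripper's body presses on something with over 40 N, if the wrist force passes 120 N, or if a joint passes its speed limit or range.

## Robot

A 7-joint arm with a two-finger parallel gripper is mounted at the origin on the work surface. World frame = base frame: x ahead of the robot, y to its left, z up, the work surface at z = 0. Lengths are in m, angles in rad, forces in N, time in s.
With the tool pointing down it reaches from about 0.35 to 0.9 m from the base axis. Payload 7.2 kg.
Tool frame: the origin (TCP) lies at the very end of the fingers, on their centre line; the grasp point (between the pads) lies arm.grip_depth behind it (arm.grip_depth is the distance from the TCP to the grasp point, in m); z points along the fingers, y is the line along which they close (so a half turn about z gives the same grasp; the last joint's range is limited). The gripper opens to 85 mm and grips with 20 to 120 N. Pads are 22 mm wide; open, the fingers measure 114 mm over their backs; the gripper's body (76 mm by 85 mm) begins 54 mm behind the grasp point. The pads swing forward as they close: fully open they stand 13 mm farther back than shut.
Start: joints at [1.126, 0.411, -0.013, 1.596, 0.006, 1.134, -0.082], TCP at [0.23, -0.581, 0.231] pointing down, gripper open.
Joint ranges: [-2.95, 2.95], [-0.29, 1.99], [-1.47, 1.44], [0.14, 2.54], [-1.03, 4.17], [0.13, 1.85], [-2.86, 2.86]. Speed limits (rad/s): [2.39, 2.39, 3.01, 3.01, 3.14, 3.14, 3.14].

## Interface

Orientations are given as [roll, pitch, yaw] about the fixed x, y, z axes, in that order (R = Rz(yaw) Ry(pitch) Rx(roll)).
In Python, from workcell import arm gives the robot as it stands. The module is installed in compiled form; this text tells all that it offers.
- The arm moves only by the tool servo_tool, never from a script. Its argument "deltas" is a list of rows, each an object with "dp": the shift along the world's x, y, z in mm, a list of three; "angular": the turn, a rotation vector about the world's x, y, z in degrees, a list of three; "grip": the opening, from 0 (shut) to 1 (fully open). In form: [{"dp": [tx, ty, tz], "angular": [wx, wy, wz], "grip": grip}, ...]. A call has 1 to 12 rows; each row shifts and turns the commanded pose from where the row before left it; what a row does not reach is not made up. A row lasts 1/8 s, in which the tool goes at most 62.5 mm and 10.7 degrees, less where a joint would pass 70% of its speed; a pose out of reach is approached as far as the arm can. A call with a gripper value outside its range is refused whole. The fingers move at their own pace and stop on an object; the grip force is fixed at half the most. Time passes only in rows, so rows that do not move let the fingers close. It gives the time, the measured TCP pose, the force, the opening and the grip force at its end, in the units of the state.
- arm.get_obs(): the state, without advancing time (a new reading comes with each control period).
- arm.grab_frame(name): name is "scene" or "top" or "wrist"; returns the picture (400x640x3 uint8, red, green, blue); there is no depth.
- arm.camera_params(name): a dict with "mtx" (3x3 intrinsics, pixels), "T" (4x4, takes a point from camera to world coordinates). Camera axes: x right, y down, z forward; pixel columns grow to the right and rows downward; lengths in m; the calibration is good to about 2 mm. A picture is of the moment at which its call begins: read the wrist's pose just before it. camera_params takes no time and is no camera call; for the wrist camera it gives the pose at the moment of the call.
- arm.close_job(): hands the job in; it is judged then, once.
The state is a dict: "time_s": time; "qpos": joint angles; "joint_vel": joint speeds; "effort": joint torques, N m; "eef_pos": TCP position; "tcp_rot": TCP orientation; "ft_force": force on the tool from outside, world axes, zero at the start; "ft_torque": the same for the moment, N m; "opening": finger opening in m; "grasp_force": force on a finger pad.
Only numpy, scipy, OpenCV 4.12 (cv2) and the standard library are available. Lean on these libraries where they do the work, as an engineer would, in place of code of your own. Each camera call takes 0.05 s, during which the arm holds its last target. There are 200 camera calls.

## Working session

There is one attempt and no reset: what is moved stays moved. The work goes in short steps, Python scripts to look and compute and a tool call to move; the robot and the scene stay as the last step left them, time stands still between calls to the robot, and variables do not carry over. Pictures are saved under pics/ and viewed, at most 10 in all, crops included, and the job is handed in when it is done.

Besides the shell and the picture viewer there is one more tool, called after "Emit:" as name(argument=value, ...) on one line, values as JSON. servo_tool: Moves the arm, as the interface text tells. Its arguments: {"type":"object","properties":{"deltas":{"type":"array"}},"required":["deltas"]}

```bash
mkdir -p pics; python3 - <<'E'
from workcell import arm
import cv2,numpy as np
o=arm.get_obs();print(o['time_s'],o['eef_pos'],o['tcp_rot'],o['opening'],arm.grip_depth)
for n in('scene','top'):
    f=arm.grab_frame(n);cv2.imwrite(f'pics/{n}0.png',f[:,:,::-1]);c=arm.camera_params(n);print(n,c['mtx'].tolist(),np.round(c['T'],4).tolist())
E
```

```text
0.0 [ 0.22974698 -0.5806724   0.23043002] [-3.13990283e+00  1.34488543e-04  3.76866713e-01] 0.08544785996702395 0.0187
scene [[368.95883183180257, 0.0, 311.56153158458676], [0.0, 368.95883183180257, 196.77250924569861], [0.0, 0.0, 1.0]] [[-0.0745, 0.6258, -0.7764, 1.2097], [0.9971, 0.0562, -0.0504, 0.1009], [0.0121, -0.7779, -0.6282, 0.6067], [0.0, 0.0, 0.0, 1.0]]
top [[391.2438731937249, 0.0, 316.5496114084698], [0.0, 391.2438731937249, 196.75607919674925], [0.0, 0.0, 1.0]] [[0.0072, -0.9991, 0.042, 0.4944], [-0.9999, -0.0066, 0.0134, 0.0646], [-0.0131, -0.0421, -0.999, 1.1534], [0.0, 0.0, 0.0, 1.0]]
```

View pics/top0.png

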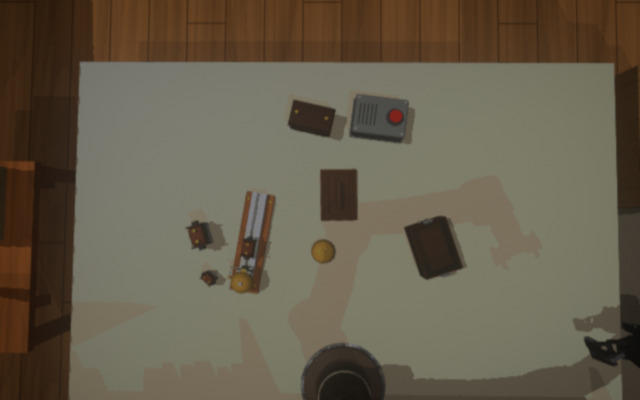

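View pics/scene0.png

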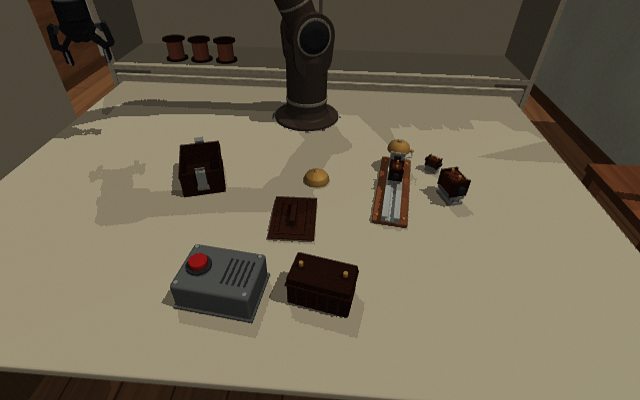

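The top view shows the bench from about (241,290) to its open end at (262,193), with the magnet in the track at (248,247). The lid is at (339,195) and the case at (434,247). The dome is at (323,251), and the decoy magnets are at (199,235) and (209,278). Next I'll measure these.

```bash
cat > h.py <<'E'
import cv2,numpy as np
from workcell import arm
def ray(c,px,z):
    M,T=c['mtx'],np.array(c['T'])
    d=T[:3,:3]@np.linalg.solve(M,[px[0],px[1],1.]);o=T[:3,3]
    return o+d*(z-o[2])/d[2]
def proj(c,p):
    T=np.array(c['T']);q=c['mtx']@(T[:3,:3].T@(np.asarray(p)-T[:3,3]));return q[:2]/q[2]
E
python3 - <<'E'
from h import *
f=cv2.imread('pics/top0.png');c=arm.camera_params('top')
hsv=cv2.cvtColor(f,cv2.COLOR_BGR2HSV)
def rect(x0,y0,x1,y1,m,z,name):
    s=np.zeros(m.shape,np.uint8);s[y0:y1,x0:x1]=m[y0:y1,x0:x1]*255
    cs,_=cv2.findContours(s,cv2.RETR_EXTERNAL,cv2.CHAIN_APPROX_NONE);k=max(cs,key=cv2.contourArea)
    w=np.array([ray(c,p[0],z)[:2] for p in k])
    r=cv2.minAreaRect((w*1000).astype(np.float32));print(name,z,np.round(r[0],1),np.round(r[1],1),round(r[2],2), cv2.contourArea(k));return k
dark=hsv[...,2]<75
ks=[rect(310,160,368,228,dark,.01,'lid'),rect(395,205,475,290,dark,.07,'case'),
 rect(225,180,285,300,(hsv[...,1]>110),.012,'bench wood'),
 rect(235,180,280,300,(hsv[...,1]<75)&(hsv[...,2]>115)&(hsv[...,0]>60),.0275,'track')]
for k in ks: cv2.drawContours(f,[k],-1,(0,255,0),1)
a=cv2.resize(cv2.imread('pics/top0.png')[180:300,190:290],None,fx=4,fy=4,interpolation=2)
b=cv2.resize(f[180:300,300:400],None,fx=4,fy=4,interpolation=0)[:,:0]
d=cv2.resize(f[160:280,400:475],None,fx=4,fy=4,interpolation=0)
e=cv2.resize(f[160:280,310:365][:,:],None,fx=2,fy=4,interpolation=0)[:,:0]
cv2.imwrite('pics/c1.png',np.hstack([a,d]))
print([hsv[y,x].tolist() for x,y in((258,215),(339,210),(300,300),(268,210),(434,245))])
E
```

```text
lid 0.01 [548.3  15.6] [146.4 102.5] 0.38 1691.0
case 0.07 [ 403.  -243.6] [158.3 119.3] 18.36 2347.0
bench wood 0.012 [407.1 271.2] [ 91.2 291.5] 79.87 926.0
track 0.0275 [487.5 245.2] [ 18.4 120.5] 80.88 201.0
[[120, 6, 128], [12, 112, 57], [27, 45, 125], [12, 150, 102], [14, 117, 50]]
```

View pics/c1.png

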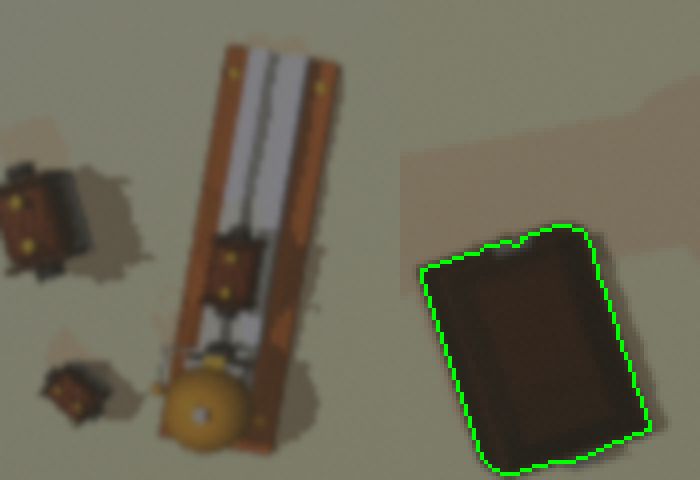

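The crop confirms that the bench points about -10° from world x, and that the magnet sits mid-track beside two decoys. The case is at about +18°, and the contour includes part of its outer wall, so I'll re-measure it with the wrist camera.

```bash
python3 - <<'E'
from h import *
c=arm.camera_params('wrist');o=arm.get_obs();T=np.array(c['T'])
print(c['mtx'].round(1).tolist(),T.round(3).tolist());print('axis hits z=.05',ray(c,(320,200),.05),'TCP',o['eef_pos'])
E
```

```text
[[277.0, 0.0, 318.6], [0.0, 277.0, 201.7], [0.0, 0.0, 1.0]] [[0.368, -0.893, -0.261, 0.295], [-0.93, -0.353, -0.102, -0.554], [-0.001, 0.28, -0.96, 0.374], [0.0, 0.0, 0.0, 1.0]]
axis hits z=.05 [ 0.20971905 -0.58949342  0.05      ] TCP [ 0.22975602 -0.58074813  0.23054013]
```

Emit:
servo_tool(deltas=[{"dp": [20,50,40],"angular": [0,0,0],"grip": 1},{"dp": [20,50,30],"angular": [0,0,-0.5],"grip": 1},{"dp": [25,50,30],"angular": [0,0,-0.5],"grip": 1},{"dp": [25,50,20],"angular": [0,0,-0.5],"grip": 1},{"dp": [20,50,10],"angular": [0,0,-0.5],"grip": 1},{"dp": [10,40,0],"angular": [0,0,0],"grip": 1},{"dp": [0,20,0],"angular": [0,0,0],"grip": 1},{"dp": [0,0,0],"angular": [0,0,0],"grip": 1},{"dp": [0,0,0],"angular": [0,0,0],"grip": 1}])

```text
time_s: 1.23
eef_pos: [0.3475, -0.2769, 0.3579]
tcp_rot: [3.141, 0.0, 0.34]
ft_force: [0.1, -0.1, -0.0]
opening: 0.0855
grasp_force: 0.0
```

```bash
python3 - <<'E'
from h import *
c=arm.camera_params('wrist');f=arm.grab_frame('wrist')[:,:,::-1].copy();cv2.imwrite('pics/w1.png',f)
np.savez('w1.npz',**c);print(arm.get_obs()['eef_pos'],np.array(c['T'])[:3].round(3).tolist())
E
```

```text
[ 0.34756232 -0.27689443  0.35781475] [[0.333, -0.905, -0.264, 0.414], [-0.943, -0.32, -0.094, -0.253], [0.0, 0.28, -0.96, 0.501]]
```

View pics/w1.png

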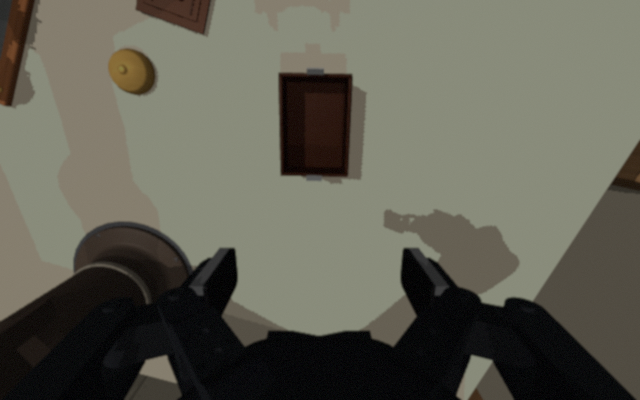

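The wrist view shows the case from straight above. Its rim corners are near (279,73), (352,74), (348,176) and (281,175), with the clips at the two short ends, and the dome and lid are at upper left. Next I'll measure the case and move over the lid and bench.

```bash
python3 - <<'E'
from h import *
c=dict(np.load('w1.npz'));f=cv2.imread('pics/w1.png')
h=cv2.cvtColor(f,cv2.COLOR_BGR2HSV)
for t in(60,70,80):
    m=((h[...,2]<t)&(h[...,1]>60)).astype(np.uint8);s=m*0;s[60:190,265:370]=m[60:190,265:370]
    k=max(cv2.findContours(s,0,1)[0],key=cv2.contourArea)
    w=np.array([ray(c,p[0],.07)[:2]*1000 for p in k],np.float32);r=cv2.minAreaRect(w);print(t,np.round(r,1) if 0 else r)
print([ray(c,p,.07).round(4) for p in((279,73),(352,74),(348,176),(281,175))])
print('clips',[ray(c,p,.08).round(4) for p in((315.5,71),(313,177.5))])
E
```

```text
60 ((403.4515380859375, -250.3367156982422), (146.98883056640625, 104.36319732666016), 18.446557998657227)
70 ((403.1571960449219, -250.4530029296875), (148.40643310546875, 105.61549377441406), 18.457120895385742)
80 ((403.3382568359375, -250.52847290039062), (148.6949005126953, 106.2505111694336), 18.44209861755371)
[array([ 0.4568, -0.1776,  0.07  ]), array([ 0.4903, -0.2764,  0.07  ]), array([ 0.3503, -0.3244,  0.07  ]), array([ 0.3166, -0.2242,  0.07  ])]
clips [array([ 0.4751, -0.2266,  0.08  ]), array([ 0.3316, -0.2726,  0.08  ])]
```

Emit:
servo_tool(deltas=[{"dp": [10,55,20],"angular": [0,0,-4],"grip": 1},{"dp": [10,60,10],"angular": [0,0,-5],"grip": 1},{"dp": [10,60,10],"angular": [0,0,-5],"grip": 1},{"dp": [10,60,0],"angular": [0,0,-5],"grip": 1},{"dp": [10,60,0],"angular": [0,0,-5],"grip": 1},{"dp": [10,60,0],"angular": [0,0,-5],"grip": 1},{"dp": [0,60,0],"angular": [0,0,0],"grip": 1},{"dp": [0,50,0],"angular": [0,0,0],"grip": 1},{"dp": [0,20,0],"angular": [0,0,0],"grip": 1},{"dp": [0,0,0],"angular": [0,0,0],"grip": 1},{"dp": [0,0,0],"angular": [0,0,0],"grip": 1}])

```text
time_s: 2.65
eef_pos: [0.409, 0.2081, 0.3978]
tcp_rot: [3.141, 0.001, -0.166]
ft_force: [0.3, -0.2, 0.3]
opening: 0.0853
grasp_force: 0.0
```

```bash
python3 - <<'E'
from h import *
c=arm.camera_params('wrist');f=arm.grab_frame('wrist')[:,:,::-1].copy();cv2.imwrite('pics/w2.png',f)
np.savez('w2.npz',**c);o=arm.get_obs();print(o['eef_pos'],o['tcp_rot'],np.array(c['T'])[:3].round(3).tolist())
E
```

```text
[0.40894365 0.20801403 0.39792401] [ 3.14105155e+00  2.97630142e-04 -1.66918386e-01] [[-0.166, -0.947, -0.277, 0.478], [-0.986, 0.159, 0.046, 0.197], [0.001, 0.28, -0.96, 0.541]]
```

View pics/w2.png

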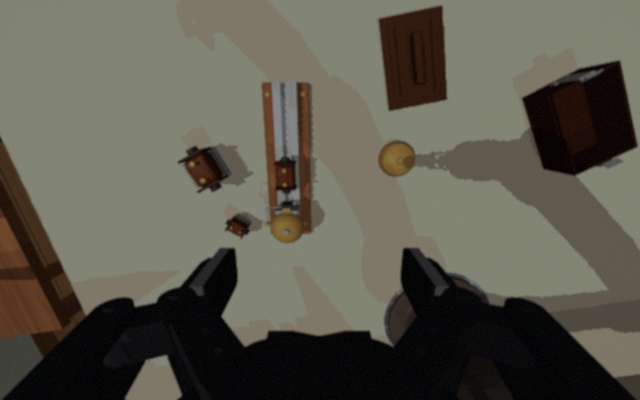

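Wrist view: the track's open end is at (287,83), and the magnet's coil is at about (285,175) next to the gong at (287,228). The lid corners are near (379,19), (442,7), (447,100) and (390,109), and the dome is at (396,158).

```bash
python3 - <<'E'
from h import *
c=dict(np.load('w2.npz'));f=cv2.imread('pics/w2.png');h=cv2.cvtColor(f,cv2.COLOR_BGR2HSV)
sat=h[...,1]
# bench board edges on rows 90..150: first/last saturated wood column
L=[];R=[]
for y in range(90,150,3):
    x=np.where((sat[y,250:330]>110)&(h[y,250:330,2]>60))[0]+250
    if len(x): L.append(ray(c,(x[0],y),.012)[:2]);R.append(ray(c,(x[-1]+1,y),.012)[:2])
L,R=np.array(L),np.array(R)
for n,P in(('L',L),('R',R)):
    v=cv2.fitLine(P.astype(np.float32),1,0,.01,.01).ravel();print(n,np.degrees(np.arctan2(v[1]*np.sign(v[0]),abs(v[0]))),v[2:])
w=np.median(np.linalg.norm(L-R,axis=1));print('width',w);mid=(L+R)/2
print('mid',mid[0],mid[-1])
# track strip centre
for y in (95,115,135):
    x=np.where((sat[y,265:308]<60))[0]+265;print(y,x.min(),x.max(),ray(c,((x.min()+x.max()+1)/2,y),.0275))
col=[(int(y),f[y,287].tolist(),f[y,266].tolist()) for y in range(78,88)];print(col)
m=((sat>100)&(h[...,2]<100)).astype(np.uint8);s=m*0;s[0:115,370:455]=m[0:115,370:455]
k=max(cv2.findContours(s,0,1)[0],key=cv2.contourArea);print('lid',[cv2.minAreaRect(np.array([ray(c,p[0],z)[:2]*1000 for p in k],np.float32)) for z in(.008,)])
z=cv2.resize(f[75:235,245:330],None,fx=3.7,fy=3.7,interpolation=2);l=cv2.resize(f[0:120,370:455],None,fx=4.9,fy=4.9,interpolation=2)
z=cv2.resize(z,(314,588));l=l[:588];cv2.imwrite('pics/c2.png',np.hstack([z,l]))
print(z.shape,l.shape)
E
```

```text
L -9.073436 [0.5055868  0.29227278]
R -8.760815 [0.4450751  0.21866772]
width 0.08201884371036927
mid [0.53987546 0.24500481] [0.44121806 0.2611445 ]
95 272 297 [0.5304265  0.24691289 0.0275    ]
115 273 297 [0.49777437 0.25265642 0.0275    ]
135 274 298 [0.46368539 0.25773636 0.0275    ]
[(78, [106, 121, 128], [114, 130, 129]), (79, [104, 120, 127], [117, 132, 131]), (80, [106, 121, 127], [114, 130, 130]), (81, [111, 122, 127], [102, 119, 122]), (82, [119, 125, 126], [82, 96, 106]), (83, [123, 126, 124], [52, 70, 93]), (84, [125, 127, 125], [35, 61, 96]), (85, [124, 126, 124], [36, 62, 100]), (86, [124, 127, 125], [39, 64, 101]), (87, [124, 127, 125], [36, 64, 101])]
lid [((550.79150390625, 15.810440063476562), (147.27207946777344, 103.65251922607422), 0.9899581074714661)]
(588, 314, 3) (588, 417, 3)
```

View pics/c2.png

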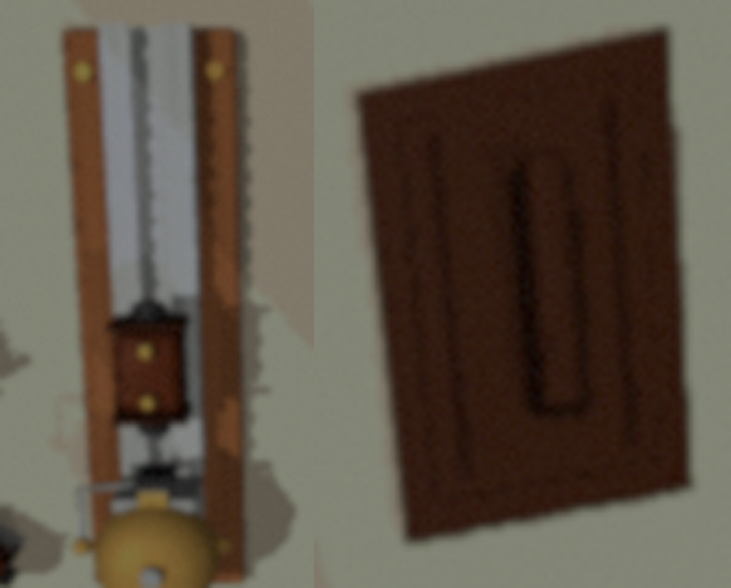

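The crop shows the magnet's flanges spanning px (275–296, 161–189), with terminals at (284,171) and (285,185). The lid's rib stands about 13 px wide in the middle of the plate.

```bash
python3 - <<'E'
from h import *
c=dict(np.load('w2.npz'));t=arm.camera_params('top')
print('open end',ray(c,(287,82),.0275),ray(c,(266,82.3),.012))
for z in(.073,):
  for p in((112,318),(189,314),(112,425),(189,418)): print(ray(c,(245+p[0]/3.694,75+p[1]/3.675),z))
print('term',ray(c,(245+146/3.694,75+377/3.675),.078),'top cam',ray(t,(190+226/4,180+276/4),.078))
u=np.array([np.cos(np.radians(-9.2)),np.sin(np.radians(-9.2))]);print('u',u)
print('rib ends z35: ',[ray(c,(370+(x-314)/4.9,y/4.9),.035) for x,y in((550,155),(560,408))])
print(ray(t,(258,193),.0275))
E
```

```text
open end [0.55033277 0.23936193 0.0275    ] [0.55818146 0.27734942 0.012     ]
[0.42533858 0.27960042 0.073     ]
[0.42129416 0.24453104 0.073     ]
[0.37575901 0.29019836 0.073     ]
[0.37307881 0.25377932 0.073     ]
term [0.39662456 0.26900072 0.078     ] top cam [0.39495225 0.27005478 0.078     ]
u [ 0.98713627 -0.15988119]
rib ends z35:  [array([0.58793196, 0.01502879, 0.035     ]), array([0.50992683, 0.01676345, 0.035     ])]
[0.55147561 0.24879411 0.0275    ]
```

Emit:
servo_tool(deltas=[{"dp": [-5,30,-30],"angular": [0,0,0.4],"grip": 1},{"dp": [-6,30,-40],"angular": [0,0,0],"grip": 1},{"dp": [0,0,-50],"angular": [0,0,0],"grip": 1},{"dp": [0,0,-50],"angular": [0,0,0],"grip": 1},{"dp": [0,0,-50],"angular": [0,0,0],"grip": 1},{"dp": [0,0,-40],"angular": [0,0,0],"grip": 1},{"dp": [0,0,0],"angular": [0,0,0],"grip": 1},{"dp": [0,0,0],"angular": [0,0,0],"grip": 1}])

```text
time_s: 3.7
eef_pos: [0.3982, 0.2698, 0.1396]
tcp_rot: [-3.141, -0.001, -0.158]
ft_force: [0.2, 1.2, 1.0]
opening: 0.0853
grasp_force: 0.0
```

```bash
python3 - <<'E'
from h import *
c=arm.camera_params('wrist');f=arm.grab_frame('wrist')[:,:,::-1].copy();cv2.imwrite('pics/w3.png',f)
np.savez('w3.npz',**c);o=arm.get_obs();print(o['eef_pos'],o['tcp_rot'])
for p in((.398,.2685,.055),(.398,.2685,.073),(.398,.2685,.0363)): print(proj(c,p))
E
```

```text
[0.3984372  0.2700657  0.13992385] [-3.14004287e+00 -2.20989809e-03 -1.58275523e-01]
[320.48454957 205.99629553]
[320.6119991  212.60805065]
[320.37033543 200.07115863]
```

View pics/w3.png

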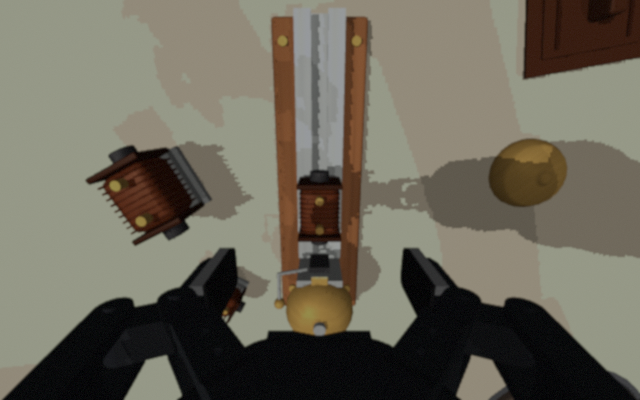

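The close view puts the magnet's coil at (319,209), within 4 px of the predicted spot and centred between the fingers. I'll go down and grip it.

Emit:
servo_tool(deltas=[{"dp": [0,-1,-40],"angular": [0,0,0],"grip": 1},{"dp": [0,0,-35],"angular": [0,0,0],"grip": 1},{"dp": [0,0,-20],"angular": [0,0,0],"grip": 1},{"dp": [0,0,-7],"angular": [0,0,0],"grip": 1},{"dp": [0,0,0],"angular": [0,0,0],"grip": 0.6},{"dp": [0,0,0],"angular": [0,0,0],"grip": 0.2},{"dp": [0,0,0],"angular": [0,0,0],"grip": 0.1},{"dp": [0,0,0],"angular": [0,0,0],"grip": 0},{"dp": [0,0,0],"angular": [0,0,0],"grip": 0},{"dp": [0,0,0],"angular": [0,0,0],"grip": 0}])

```text
time_s: 5.0
eef_pos: [0.398, 0.269, 0.0371]
tcp_rot: [-3.141, -0.001, -0.158]
ft_force: [-0.1, -0.6, 6.2]
opening: 0.0312
grasp_force: 60.3
```

Emit:
servo_tool(deltas=[{"dp": [9.9,-1.6,0],"angular": [0,0,0],"grip": 0},{"dp": [14.8,-2.4,0],"angular": [0,0,0],"grip": 0},{"dp": [14.8,-2.4,0],"angular": [0,0,0],"grip": 0}])

```text
time_s: 5.38
eef_pos: [0.4374, 0.2629, 0.0371]
tcp_rot: [-3.14, -0.001, -0.157]
ft_force: [-0.7, 1.1, 6.6]
opening: 0.0312
grasp_force: 60.4
```

Emit:
servo_tool(deltas=[{"dp": [14.8,-2.4,0],"angular": [0,0,0],"grip": 0},{"dp": [14.8,-2.4,0],"angular": [0,0,0],"grip": 0},{"dp": [14.8,-2.4,0],"angular": [0,0,0],"grip": 0},{"dp": [14.8,-2.4,0],"angular": [0,0,0],"grip": 0},{"dp": [14.8,-2.4,0],"angular": [0,0,0],"grip": 0},{"dp": [14.8,-2.4,0],"angular": [0,0,0],"grip": 0},{"dp": [14.8,-2.4,0],"angular": [0,0,0],"grip": 0},{"dp": [14.8,-2.4,0],"angular": [0,0,0],"grip": 0},{"dp": [14.8,-2.4,0],"angular": [0,0,0],"grip": 0},{"dp": [14.8,-2.4,0],"angular": [0,0,0],"grip": 0},{"dp": [9.9,-1.6,0],"angular": [0,0,0],"grip": 0},{"dp": [0,0,0],"angular": [0,0,0],"grip": 0}])

```text
time_s: 6.88
eef_pos: [0.595, 0.2359, 0.0354]
tcp_rot: [3.141, 0.001, -0.158]
ft_force: [-0.7, 0.0, -3.3]
opening: 0.0315
grasp_force: 59.6
```

```bash
python3 - <<'E'
from h import *
c=arm.camera_params('wrist');f=arm.grab_frame('wrist')[:,:,::-1].copy()
t=arm.camera_params('top');g=arm.grab_frame('top')[:,:,::-1].copy()
cv2.imwrite('pics/w4.png',np.hstack([f[150:350,200:440],cv2.resize(g[160:300,200:300],(400,560))[0:200*0+560][::1] if 0 else cv2.resize(g[170:270,215:315],(200,200),interpolation=2)]))
o=arm.get_obs();print(o['eef_pos'],o['ft_force'],o['opening'])
E
```

```text
[0.59387681 0.23665375 0.03559828] [-0.56654866  0.65877474 -3.26998044] 0.03140135637320525
```

View pics/w4.png

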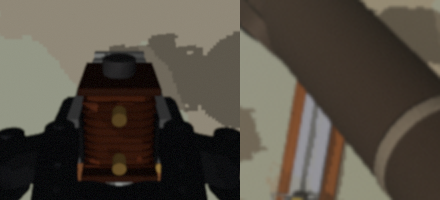

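The wrist crop shows the magnet held upright, with nothing but bare surface beyond it. The force now reads as weight only (-3.3 N), so it is out of the track. I'll move 4 mm further and lift.

Emit:
servo_tool(deltas=[{"dp": [4,-0.6,0],"angular": [0,0,0],"grip": 0},{"dp": [0,0,3],"angular": [0,0,0],"grip": 0},{"dp": [0,0,6],"angular": [0,0,0],"grip": 0},{"dp": [0,0,8],"angular": [0,0,0],"grip": 0}])

```text
time_s: 7.48
eef_pos: [0.5985, 0.2362, 0.0537]
tcp_rot: [3.142, 0.0, -0.157]
ft_force: [-0.4, 0.2, -3.1]
opening: 0.0314
grasp_force: 59.6
```

Emit:
servo_tool(deltas=[{"dp": [0,0,30],"angular": [0,0,0],"grip": 0},{"dp": [0,0,40],"angular": [0,0,0],"grip": 0},{"dp": [-10,-20,36],"angular": [0,0,2.5],"grip": 0},{"dp": [-18,-45,20],"angular": [0,0,3],"grip": 0},{"dp": [-18,-45,0],"angular": [0,0,3],"grip": 0},{"dp": [-18,-45,0],"angular": [0,0,3],"grip": 0},{"dp": [-18,-45,0],"angular": [0,0,3],"grip": 0},{"dp": [-18,-45,0],"angular": [0,0,3],"grip": 0},{"dp": [-18,-45,0],"angular": [0,0,3],"grip": 0},{"dp": [-18,-45,0],"angular": [0,0,3],"grip": 0},{"dp": [-18,-45,0],"angular": [0,0,3],"grip": 0},{"dp": [-18,-45,0],"angular": [0,0,1],"grip": 0}])

```text
time_s: 8.98
eef_pos: [0.426, -0.1903, 0.18]
tcp_rot: [3.14, -0.001, 0.324]
ft_force: [1.1, -0.4, -2.4]
opening: 0.0311
grasp_force: 60.1
```

Emit:
servo_tool(deltas=[{"dp": [-14,-40,0],"angular": [0,0,0],"grip": 0},{"dp": [-9,-22,0],"angular": [0,0,0],"grip": 0},{"dp": [0,0,0],"angular": [0,0,0],"grip": 0},{"dp": [0,0,0],"angular": [0,0,0],"grip": 0}])

```text
time_s: 9.48
eef_pos: [0.404, -0.2501, 0.1796]
tcp_rot: [3.141, -0.001, 0.323]
ft_force: [0.7, 0.9, -2.8]
opening: 0.0311
grasp_force: 60.2
```

Emit:
servo_tool(deltas=[{"dp": [0,0,-25],"angular": [0,0,0],"grip": 0},{"dp": [0,0,-30],"angular": [0,0,0],"grip": 0},{"dp": [0,0,-30],"angular": [0,0,0],"grip": 0},{"dp": [0,0,-30],"angular": [0,0,0],"grip": 0},{"dp": [0,0,-20],"angular": [0,0,0],"grip": 0},{"dp": [0,0,-12],"angular": [0,0,0],"grip": 0},{"dp": [0,0,-3],"angular": [0,0,0],"grip": 0},{"dp": [0,0,0],"angular": [0,0,0],"grip": 0}])

```text
time_s: 10.48
eef_pos: [0.4041, -0.2508, 0.0296]
tcp_rot: [3.141, -0.0, 0.323]
ft_force: [-0.1, 0.2, -2.8]
opening: 0.0314
grasp_force: 60.2
```

Emit:
servo_tool(deltas=[{"dp": [0,0,-1],"angular": [0,0,0],"grip": 0},{"dp": [0,0,-1],"angular": [0,0,0],"grip": 0},{"dp": [0,0,0],"angular": [0,0,0],"grip": 0}])

```text
time_s: 10.85
eef_pos: [0.4036, -0.2511, 0.0273]
tcp_rot: [3.141, -0.0, 0.322]
ft_force: [-0.8, -0.1, -3.1]
opening: 0.0311
grasp_force: 60.2
```

Emit:
servo_tool(deltas=[{"dp": [0,0,-1],"angular": [0,0,0],"grip": 0},{"dp": [0,0,-1],"angular": [0,0,0],"grip": 0},{"dp": [0,0,0],"angular": [0,0,0],"grip": 0}])

```text
time_s: 11.22
eef_pos: [0.4037, -0.251, 0.0261]
tcp_rot: [3.141, 0.0, 0.323]
ft_force: [-4.2, 1.5, 12.3]
opening: 0.0311
grasp_force: 62.3
```

Contact at 12 N, so the foot is on the case floor. I'll open partway, wait and lift.

Emit:
servo_tool(deltas=[{"dp": [0,0,0.5],"angular": [0,0,0],"grip": 0.45},{"dp": [0,0,0],"angular": [0,0,0],"grip": 0.6},{"dp": [0,0,0],"angular": [0,0,0],"grip": 0.6},{"dp": [0,0,0],"angular": [0,0,0],"grip": 0.6},{"dp": [0,0,0],"angular": [0,0,0],"grip": 0.6},{"dp": [0,0,20],"angular": [0,0,0],"grip": 0.6},{"dp": [0,0,30],"angular": [0,0,0],"grip": 0.6},{"dp": [0,0,40],"angular": [0,0,0],"grip": 0.6},{"dp": [0,0,50],"angular": [0,0,0],"grip": 0.6},{"dp": [0,0,50],"angular": [0,0,0],"grip": 0.6},{"dp": [0,0,50],"angular": [0,0,0],"grip": 0.6},{"dp": [0,0,0],"angular": [0,0,0],"grip": 0.6}])

```text
time_s: 12.72
eef_pos: [0.4055, -0.2517, 0.2693]
tcp_rot: [3.136, -0.004, 0.322]
ft_force: [0.1, -0.5, -0.7]
opening: 0.051
grasp_force: 0.0
```

Emit:
servo_tool(deltas=[{"dp": [-18,-8,40],"angular": [0,0,0],"grip": 0.6},{"dp": [-36,-12,40],"angular": [0,0,0],"grip": 0.6},{"dp": [0,0,0],"angular": [0,0,0],"grip": 0.6},{"dp": [0,0,0],"angular": [0,0,0],"grip": 0.6}])

```text
time_s: 13.22
eef_pos: [0.3494, -0.2707, 0.3446]
tcp_rot: [-3.141, 0.001, 0.322]
ft_force: [-0.5, -0.2, -0.7]
opening: 0.0513
grasp_force: 0.0
```

```bash
python3 - <<'E'
from h import *
c=arm.camera_params('wrist');f=arm.grab_frame('wrist')[:,:,::-1].copy();cv2.imwrite('pics/w5.png',f)
np.savez('w5.npz',**c);o=arm.get_obs();print(o['time_s'],o['eef_pos'],o['tcp_rot'],o['ft_force'])
h=cv2.cvtColor(f,cv2.COLOR_BGR2HSV);m=((h[...,2]<70)&(h[...,1]>60)).astype(np.uint8);y,x=proj(c,(.4033,-.2505,.07))[::-1];print(x,y)
x,y=int(x),int(y);s=m*0;s[max(0,y-90):y+90,x-80:x+80]=m[max(0,y-90):y+90,x-80:x+80]
k=max(cv2.findContours(s,0,1)[0],key=cv2.contourArea);print(cv2.minAreaRect(np.array([ray(c,p[0],.07)[:2]*1000 for p in k],np.float32)))
E
```

```text
13.275 [ 0.34954634 -0.27034351  0.34431162] [-3.13988269e+00  7.18734103e-04  3.23198715e-01] [-1.10103638  0.30289457  0.07759076]
317.77867695709915 130.02342357469118
((403.0650634765625, -250.46009826660156), (148.36209106445312, 105.16154479980469), 18.383852005004883)
```

View pics/w5.png

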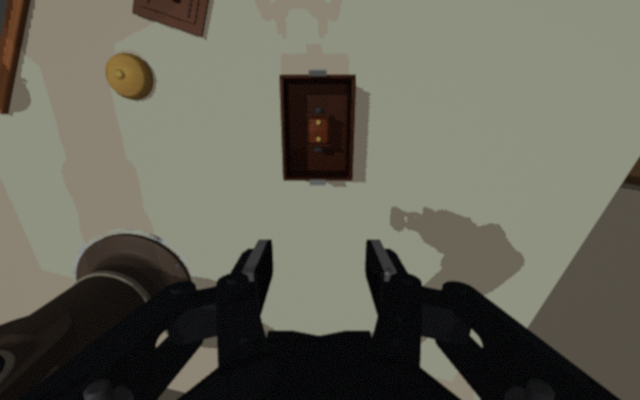

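The magnet stands upright at the case centre, (318,130), with its terminals at (318,122) and (318,139). Next, the lid.

Emit:
servo_tool(deltas=[{"dp": [20,40,0],"angular": [0,0,-2],"grip": 0.6},{"dp": [20,45,0],"angular": [0,0,-3],"grip": 0.6},{"dp": [20,45,0],"angular": [0,0,-3],"grip": 0.6},{"dp": [20,45,0],"angular": [0,0,-3],"grip": 0.6},{"dp": [20,45,0],"angular": [0,0,-3],"grip": 0.6},{"dp": [20,40,0],"angular": [0,0,-3],"grip": 0.6},{"dp": [16,27,0],"angular": [0,0,-0.9],"grip": 0.6},{"dp": [0,0,0],"angular": [0,0,0],"grip": 0.6},{"dp": [0,0,0],"angular": [0,0,0],"grip": 0.6}])

```text
time_s: 14.4
eef_pos: [0.4852, 0.0161, 0.3445]
tcp_rot: [-3.141, 0.002, 0.012]
ft_force: [-0.8, 0.4, -0.3]
opening: 0.0514
grasp_force: 0.0
```

```bash
python3 - <<'E'
from h import *
c=arm.camera_params('wrist');f=arm.grab_frame('wrist')[:,:,::-1].copy();cv2.imwrite('pics/w6.png',f)
np.savez('w6.npz',**c);o=arm.get_obs();print(o['eef_pos'],o['tcp_rot'])
h=cv2.cvtColor(f,cv2.COLOR_BGR2HSV);x,y=map(int,proj(c,(.55,.0157,.01)));print(x,y)
for t in(80,95,110):
    m=((h[...,2]<t)&(h[...,1]>90)).astype(np.uint8)
    s=m*0;a=max(0,y-80);s[a:y+80,x-65:x+65]=m[a:y+80,x-65:x+65]
    k=max(cv2.findContours(s,0,1)[0],key=cv2.contourArea);print(cv2.minAreaRect(np.array([ray(c,p[0],.009)[:2]*1000 for p in k],np.float32)))
E
```

```text
[0.48517435 0.01547219 0.34478218] [-3.14154500e+00  1.64756901e-03  1.02109447e-02]
319 123
((550.6708374023438, 15.84395980834961), (145.64520263671875, 103.5628890991211), 0.7688584327697754)
((550.6685791015625, 16.04046630859375), (146.00648498535156, 103.69841003417969), 0.9776149392127991)
((550.6685791015625, 16.04046630859375), (146.00648498535156, 103.69841003417969), 0.9776149392127991)
```

Emit:
servo_tool(deltas=[{"dp": [30,0,-30],"angular": [0,0,0.3],"grip": 0.6},{"dp": [35,0,-40],"angular": [0,0,0],"grip": 0.6},{"dp": [0,0,-50],"angular": [0,0,0],"grip": 0.6},{"dp": [0,0,-50],"angular": [0,0,0],"grip": 0.6},{"dp": [0,0,-50],"angular": [0,0,0],"grip": 0.6},{"dp": [0,0,-40],"angular": [0,0,0],"grip": 0.6},{"dp": [0,0,-20],"angular": [0,0,0],"grip": 0.6},{"dp": [0,0,0],"angular": [0,0,0],"grip": 0.6},{"dp": [0,0,0],"angular": [0,0,0],"grip": 0.6}])

```text
time_s: 15.58
eef_pos: [0.5517, 0.0161, 0.0671]
tcp_rot: [3.142, -0.002, 0.015]
ft_force: [-0.5, -0.0, 0.3]
opening: 0.0515
grasp_force: 0.0
```

Emit:
servo_tool(deltas=[{"dp": [0,0,-30],"angular": [0,0,0],"grip": 0.6},{"dp": [0,0,-15],"angular": [0,0,0],"grip": 0.6},{"dp": [0,0,-4],"angular": [0,0,0],"grip": 0.6},{"dp": [0,0,0],"angular": [0,0,0],"grip": 0.6},{"dp": [0,0,0],"angular": [0,0,0],"grip": 0.6}])

```text
time_s: 16.2
eef_pos: [0.5512, 0.0162, 0.0174]
tcp_rot: [-3.142, -0.001, 0.016]
ft_force: [-0.1, 1.0, 0.5]
opening: 0.0514
grasp_force: 0.0
```

Emit:
servo_tool(deltas=[{"dp": [-0.5,0,-1.5],"angular": [0,0,0],"grip": 0.4},{"dp": [0,0,0],"angular": [0,0,0],"grip": 0.2},{"dp": [0,0,0],"angular": [0,0,0],"grip": 0.1},{"dp": [0,0,0],"angular": [0,0,0],"grip": 0},{"dp": [0,0,0],"angular": [0,0,0],"grip": 0},{"dp": [0,0,0],"angular": [0,0,0],"grip": 0}])

```text
time_s: 16.95
eef_pos: [0.5502, 0.0161, 0.0154]
tcp_rot: [3.141, -0.0, 0.016]
ft_force: [-2.0, -0.6, 5.5]
opening: 0.0126
grasp_force: 59.2
```

Emit:
servo_tool(deltas=[{"dp": [0,0,15],"angular": [0,0,0],"grip": 0},{"dp": [0,0,30],"angular": [0,0,0],"grip": 0},{"dp": [0,0,40],"angular": [0,0,0],"grip": 0},{"dp": [0,0,40],"angular": [0,0,0],"grip": 0},{"dp": [-17,-30,30],"angular": [0,0,2],"grip": 0},{"dp": [-20,-37,0],"angular": [0,0,2.5],"grip": 0},{"dp": [-20,-37,0],"angular": [0,0,2.5],"grip": 0},{"dp": [-20,-37,0],"angular": [0,0,2.5],"grip": 0},{"dp": [-20,-37,0],"angular": [0,0,2.5],"grip": 0},{"dp": [-20,-37,0],"angular": [0,0,2.5],"grip": 0},{"dp": [-20,-31,0],"angular": [0,0,2],"grip": 0},{"dp": [-10,-20,0],"angular": [0,0,1],"grip": 0}])

```text
time_s: 18.45
eef_pos: [0.4016, -0.2515, 0.1705]
tcp_rot: [3.141, 0.001, 0.32]
ft_force: [-0.1, 0.8, -1.0]
opening: 0.0128
grasp_force: 58.7
```

Emit:
servo_tool(deltas=[{"dp": [0,0,-10],"angular": [0,0,0],"grip": 0},{"dp": [0,0,0],"angular": [0,0,0],"grip": 0},{"dp": [0,0,0],"angular": [0,0,0],"grip": 0}])

```text
time_s: 18.82
eef_pos: [0.4037, -0.2487, 0.1603]
tcp_rot: [-3.141, -0.0, 0.323]
ft_force: [0.3, 0.4, -0.7]
opening: 0.0124
grasp_force: 58.7
```

Emit:
servo_tool(deltas=[{"dp": [0,-1.5,-20],"angular": [0,0,0],"grip": 0},{"dp": [0,0,-25],"angular": [0,0,0],"grip": 0},{"dp": [0,0,-15],"angular": [0,0,0],"grip": 0},{"dp": [0,0,0],"angular": [0,0,0],"grip": 0},{"dp": [0,0,0],"angular": [0,0,0],"grip": 0}])

```text
time_s: 19.45
eef_pos: [0.4038, -0.2513, 0.1008]
tcp_rot: [3.141, -0.001, 0.322]
ft_force: [0.4, 0.5, -1.1]
opening: 0.0127
grasp_force: 58.7
```

```bash
python3 - <<'E'
from h import *
c=arm.camera_params('wrist');f=arm.grab_frame('wrist')[:,:,::-1].copy();g=arm.grab_frame('scene')[:,:,::-1].copy()
o=arm.get_obs();print(o['time_s'],o['eef_pos'],o['tcp_rot'],o['ft_force'])
a=np.radians(18.42);u=np.array([np.cos(a),np.sin(a)]);v=np.array([-u[1],u[0]])
P=lambda x,y,z:np.r_[np.array([.4032,-.2505])+u*x+v*y,z]
print('case rim corner pred',[proj(c,P(x,y,.07)).round(1).tolist() for x,y in((.075,.053),(.075,-.053))],'lid',[proj(c,P(x,y,o['eef_pos'][2]-.0154+.008)).round(1).tolist() for x,y in((.075,.053),(.075,-.053))])
w=cv2.resize(f[0:260,120:520],(600,390));s=cv2.resize(g[120:210,150:260],(0,0),fx=2,fy=2) 
cv2.imwrite('pics/w7.png',w);cv2.imwrite('pics/s7.png',g)
cv2.imwrite('pics/c7.png',np.vstack([w,np.pad(s,((0,0),(0,600-s.shape[1]),(0,0)))]))
E
```

```text
19.55 [ 0.40371638 -0.25159351  0.10090792] [ 3.14045021e+00 -7.97911921e-04  3.21003407e-01] [-0.24076883  0.25316732 -0.6011395 ]
case rim corner pred [[229.7, 113.6], [406.4, 113.6]] lid [[215.7, 112.4], [420.2, 112.4]]
```

View pics/c7.png

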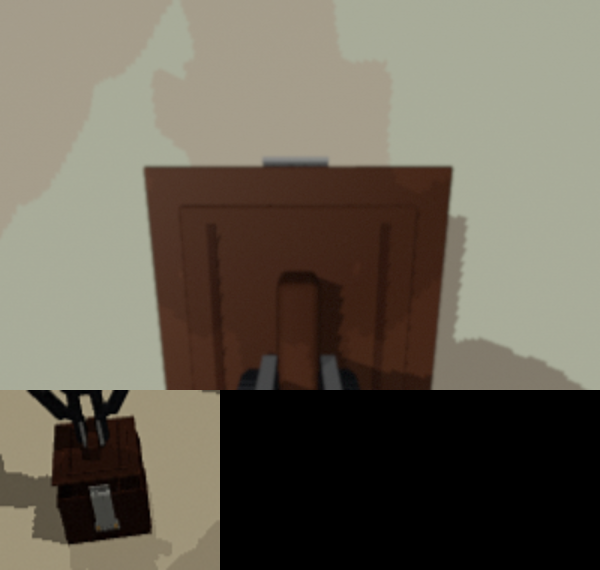

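The lid's far corners are at (217,112) and (421,112), matching the prediction, and the clip is centred at (317,108). The alignment is within 1 mm, so I'll go down and press.

Emit:
servo_tool(deltas=[{"dp": [-0.3,0.7,-5],"angular": [0,0,0],"grip": 0},{"dp": [0,0,-5],"angular": [0,0,0],"grip": 0},{"dp": [0,0,-2],"angular": [0,0,0],"grip": 0},{"dp": [0,0,0],"angular": [0,0,0],"grip": 0}])

```text
time_s: 20.05
eef_pos: [0.4032, -0.2509, 0.0883]
tcp_rot: [3.141, -0.0, 0.321]
ft_force: [0.5, -0.1, 2.5]
opening: 0.0128
grasp_force: 59.3
```

Emit:
servo_tool(deltas=[{"dp": [0,0,-2],"angular": [0,0,0],"grip": 0},{"dp": [0,0,-2],"angular": [0,0,0],"grip": 0},{"dp": [0,0,0],"angular": [0,0,0],"grip": 0}])

```text
time_s: 20.42
eef_pos: [0.4035, -0.2513, 0.0848]
tcp_rot: [3.14, -0.001, 0.321]
ft_force: [-1.6, -1.0, 7.7]
opening: 0.0124
grasp_force: 60.2
```

Emit:
servo_tool(deltas=[{"dp": [0,0,-2],"angular": [0,0,0],"grip": 0},{"dp": [0,0,-2],"angular": [0,0,0],"grip": 0},{"dp": [0,0,0],"angular": [0,0,0],"grip": 0}])

```text
time_s: 20.8
eef_pos: [0.4027, -0.2512, 0.08]
tcp_rot: [3.141, 0.0, 0.321]
ft_force: [0.5, -2.8, 0.1]
opening: 0.0123
grasp_force: 59.9
```

Emit:
servo_tool(deltas=[{"dp": [0,0,-1.5],"angular": [0,0,0],"grip": 0},{"dp": [0,0,0],"angular": [0,0,0],"grip": 0}])

```text
time_s: 21.05
eef_pos: [0.4031, -0.2511, 0.0793]
tcp_rot: [3.141, 0.0, 0.321]
ft_force: [-2.2, -1.1, 10.9]
opening: 0.0127
grasp_force: 61.4
```

The force dropped to 0 and then rose to 11 N at the seated height of 79.3 mm, so the lid has snapped in. I'll press slightly more to be sure, then release and retreat.

Emit:
servo_tool(deltas=[{"dp": [0,0,-1],"angular": [0,0,0],"grip": 0},{"dp": [0,0,0],"angular": [0,0,0],"grip": 0},{"dp": [0,0,2],"angular": [0,0,0],"grip": 0},{"dp": [0,0,0],"angular": [0,0,0],"grip": 0.3},{"dp": [0,0,0],"angular": [0,0,0],"grip": 0.6},{"dp": [0,0,0],"angular": [0,0,0],"grip": 0.6},{"dp": [0,0,0],"angular": [0,0,0],"grip": 0.6},{"dp": [0,0,20],"angular": [0,0,0],"grip": 0.6},{"dp": [0,0,40],"angular": [0,0,0],"grip": 0.6},{"dp": [0,0,50],"angular": [0,0,0],"grip": 0.6},{"dp": [-20,0,50],"angular": [0,0,0],"grip": 0.6},{"dp": [-20,-10,50],"angular": [0,0,0],"grip": 0.6}])

```text
time_s: 22.55
eef_pos: [0.3625, -0.2599, 0.291]
tcp_rot: [-3.141, -0.0, 0.323]
ft_force: [0.3, -0.8, -0.0]
opening: 0.0512
grasp_force: 0.0
```

Emit:
servo_tool(deltas=[{"dp": [-14,-9,0],"angular": [0,0,0],"grip": 0.6},{"dp": [0,0,50],"angular": [0,0,0],"grip": 0.6},{"dp": [0,0,0],"angular": [0,0,0],"grip": 0.6},{"dp": [0,0,0],"angular": [0,0,0],"grip": 0.6}])

```text
time_s: 23.05
eef_pos: [0.3486, -0.2696, 0.3393]
tcp_rot: [3.141, 0.001, 0.321]
ft_force: [0.3, -0.1, 0.1]
opening: 0.0512
grasp_force: 0.0
```

```bash
python3 - <<'E'
from h import *
c=arm.camera_params('wrist');f=arm.grab_frame('wrist')[:,:,::-1].copy();g=arm.grab_frame('scene')[:,:,::-1].copy()
o=arm.get_obs();print(o['time_s'],o['eef_pos'],o['ft_force'])
h=cv2.cvtColor(f,cv2.COLOR_BGR2HSV);x,y=map(int,proj(c,(.4032,-.2505,.074)));print(x,y)
cv2.imwrite('pics/w8.png',f);cv2.imwrite('pics/s8.png',g)
m=((h[...,2]<100)&(h[...,1]>80)).astype(np.uint8);s=m*0;a=max(0,y-80);s[a:y+80,x-65:x+65]=m[a:y+80,x-65:x+65]
k=max(cv2.findContours(s,0,1)[0],key=cv2.contourArea);print(cv2.minAreaRect(np.array([ray(c,p[0],.074)[:2]*1000 for p in k],np.float32)))
# steel clip noses: grey blobs at the plate's ends, in case x (mm)
u=np.array([np.cos(np.radians(18.42)),np.sin(np.radians(18.42))])
for sg in(1,-1):
    q=[]
    for d in np.arange(.062,.092,.001):
        p=np.array([.4032,-.2505])+u*sg*d;X=proj(c,(*p,.08));b=cv2.getRectSubPix(f,(1,1),tuple(map(float,X)))[0,0].astype(int);q.append((int(d*1e3+.5),int(b[0])-int(b[2])))
    print(sg,q)
E
```

```text
23.15 [ 0.34842132 -0.2693926   0.33870246] [-0.73477998  0.50311478  0.1020957 ]
318 130
((402.83953857421875, -250.46963500976562), (147.85128784179688, 104.4092025756836), 18.41608238220215)
1 [(62, -36), (63, -35), (64, -36), (65, -36), (66, -36), (67, -35), (68, -35), (69, -35), (70, -28), (71, -21), (72, -11), (73, -3), (74, -2), (75, -2), (76, 0), (77, -1), (78, -2), (79, -5), (80, -11), (81, -17), (82, -21), (83, -23), (84, -24), (85, -24), (86, -23), (87, -23), (88, -23), (89, -23), (90, -23), (91, -24)]
-1 [(62, -31), (63, -32), (64, -36), (65, -37), (66, -38), (67, -38), (68, -35), (69, -28), (70, -20), (71, -11), (72, -5), (73, -3), (74, -1), (75, -1), (76, -1), (77, -1), (78, -2), (79, -4), (80, -7), (81, -10), (82, -13), (83, -13), (84, -14), (85, -14), (86, -14), (87, -14), (88, -14), (89, -14), (90, -14), (91, -15)]
```

Both clip noses overhang the plate ends, starting about 72 mm from the centre. The lid is within 0.5 mm of the case centre and level with it.

```bash
python3 -c "
from workcell import arm
print(arm.close_job())"
```

```text
the job is handed in; nothing more can be done
None
```

The electromagnet is standing in the case with the lid on and both clips snapped over it, and the job was handed in at about 23 s; the arm was kept clear of the bell unit, battery case and dome, and no verdict came back.

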